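# Park the cordless drill in its slotted stand

## Robot

A 6-joint arm with a two-finger parallel gripper is mounted at the origin on the work surface. World frame = base frame: x ahead of the robot, y to its left, z up, the work surface at z = 0. Lengths are in mm, angles in rad, forces in N, time in s.
With the tool pointing down it reaches from about 225 to 875 mm from the base axis. Payload 3.4 kg.
Tool frame: the origin (TCP) lies at the very end of the fingers, on their centre line; the grasp point (between the pads) lies manip.pinch_z behind it (manip.pinch_z is the distance from the TCP to the grasp point, in mm); z points along the fingers, y is the line along which they close (so a half turn about z gives the same grasp; the last joint's range is limited). The gripper opens to 85 mm and grips with 20 to 120 N. Pads are 22 mm wide; open, the fingers measure 114 mm over their backs; the gripper's body (76 mm by 85 mm) begins 54 mm behind the grasp point. The pads swing forward as they close: fully open they stand 13 mm farther back than shut.
Start: joints at [1.028, 0.276, 1.505, -0, 1.361, -0.121], TCP at [235.427, 524.63, 231.328] pointing down, gripper open.
Joint ranges: [-2.89, 2.89], [-0.75, 2.08], [0.22, 2.7], [-1.18, 4.32], [0.11, 2.71], [-2.7, 2.7]. Speed limits (rad/s): [2.57, 2.57, 3.14, 3.14, 3.14, 3.14].

## Interface

Orientations are given as a rotation vector (axis times angle).
In Python, from plant import manip, effector, viewer gives the robot as it stands. The module is installed in compiled form; this text tells all that it offers. Calls block until the motion is done:
- manip.move_pose(position, orientation): joint-space move of the TCP to a pose.
- manip.servo_line(position, ori=None, max_speed=150): straight line of the TCP; ori=None keeps the orientation; max_speed is the mean speed in mm/s.
- manip.goto_joints(angles): joint-space move.
- effector.open_gripper() and effector.close_gripper(grasp_force=None): open the fingers fully, or close them until they stop; grasp_force is the grip in N (None keeps the last).
- manip.pause(seconds).
- manip.inverse_kinematics(position, orientation): joint angles nearest the present ones, or None.
- viewer.get_image(name): name is "scene" or "side" or "wrist"; returns the picture (400x640x3 uint8, red, green, blue); there is no depth.
- viewer.get_calibration(name): a dict with "fx", "fy", "cx", "cy" (pixels), "dist" ([k1, k2, p1, p2, k3] as OpenCV has them; the pictures are not rectified), "rvec" (rotation vector, rad) and "tvec" (3), from world to camera coordinates, as OpenCV has them; the wrist camera has in their place "mount" (4x4, takes a point from camera to tool coordinates, whose origin is the TCP and whose axes are the flange's). Camera axes: x right, y down, z forward; pixel columns grow to the right and rows downward; lengths in mm; the calibration is good to about 2 mm. A picture is of the moment at which its call begins: read the wrist's pose just before it. get_calibration takes no time and is no camera call.
A pose or a line that the arm cannot do raises manip.PlanningError and nothing moves.
- manip.hand_in(): hands the job in; it is judged then, once.
Readings, each from a call of its own:
- manip.read_clock(): time.
- manip.read_joints(): joint angles.
- manip.read_dq(): joint speeds.
- manip.read_joint_torque(): joint torques, N m.
- manip.read_position(): TCP position.
- manip.read_tcp_rot(): TCP orientation.
- manip.read_wrist_force(): force on the tool from outside, world axes, zero at the start.
- manip.read_wrist_torque(): the same for the moment, N m.
- manip.read_gripper_width(): opening from 0.0 (shut) to 1.0 (fully open).
- manip.read_finger_force(): force on a finger pad.
Only numpy, scipy, OpenCV 4.12 (cv2) and the standard library are available. Lean on these libraries where they do the work, as an engineer would, in place of code of your own. Each camera call takes 0.05 s, during which the arm holds its last target. There are 200 camera calls.

## Task

Somebody left a wood offcut lying over the slot of the empty drill stand: first lift it off and lay it flat in the offcuts tray. Then park the loose drill in that stand, beside the drill already parked and with its nose pointing out of the open front in the same way: keep it upright, slide its handle along the slot with the battery under the plate until it is fully home, set it down (do not drop it) so that it hangs from the plate, and let go. Leave the parked drill, glue bottle, mug and tub where they are.

Things in the scene. Friction and masses are not known exactly. Their poses are not given: they have to be found in the camera images.
- drill: The loose cordless drill: yellow and black pistol shape, 0.68 to 0.95 kg, 190 mm tall, standing on its battery foot on the bench. Origin: underside of the foot, on the handle axis; z up, x to the nose. Foot 70 wide (y), x -45 to +60, z 0 to 45; handle 30 wide, x -21 to +21, z 45 to 130; above it the motor body (see drill_grip).
- drill_grip (a point): Middle of the loose drill's motor body, at drill x +8, z 160 mm, over the centre of mass: grip here from above, across y. The motor body is a flat-sided block 58 mm wide (y), x -60 to +55, z 130 to 190, flat underneath. In front of it are the round gear case and chuck, at most 52 mm across.
- drill_nose (a point): Front of the loose drill's chuck, at drill x +110, z 160 mm (a thin 10 mm bit holder stands out further).
- parked_drill: A second, identical drill (same origin, axes, sizes) that already hangs loose, nose out, in the other stand. To be left there.
- free_stand: Fixed plywood drill stand, the one with no drill in it, 190 deep (x), 130 wide (y), 150 mm high. Origin: centre, bench level; x runs from the open front (x -95) inwards. Its top is a plate, z 135 to 150, with a slot 40 mm wide along x at y 0, open at the front, closed at x +22. Below: side panels 15 mm thick (100 mm apart inside) and a back panel at x +83.
- full_stand: The identical stand beside it, fixed too, same origin and axes: the parked drill hangs in it.
- home (a point): The free stand's parking place, at its x +1, y 0, z 20 mm. A drill that is fully home (handle against the slot's closed end, motor body resting on the plate, foot hanging 20 mm above the bench) has its origin here, its nose (drill +x) along the stand's -x, 14 mm past the front edge. Enter from the front: handle in the slot, foot below the plate, motor body above.
- offcut: Pale wood block, 140 mm long (x), 62 mm wide (y), 40 mm high, 0.12 to 0.24 kg. Origin: centre of its underside. It lies on top of the free stand's plate, over the slot, roughly along it.
- tray: Fixed shallow plywood tray on the bench, open on top, 240 mm (x) by 200 mm (y) outside, walls 6 mm thick and 45 mm high, floor 6 mm thick. Origin: centre of its underside. Empty.
- glue_bottle: White glue bottle with orange cap, 60 mm across, 170 mm tall, standing on the bench. Origin: centre of its underside. Bystander.
- mug: White mug, 80 mm across, 90 mm tall, with a handle on its +y side, standing on the bench. Origin: centre of its underside. Bystander.
- tub: Lidded black tub, 100 mm across, 80 mm tall, standing on the bench. Origin: centre of its underside. Bystander.
Not all that is in view belongs to the job. Leave any orange look-alike of the free_stand alone.

How it is judged (in metres and radians):
On the way, in this order (a step that is already met when the one before it is completed fails the run):
1. the offcut lies flat on the floor of the tray (x of offcut in the frame of tray between -0.11 and 0.11 m and y of offcut in the frame of tray between -0.09 and 0.09 m and z of offcut in the frame of tray below 0.016 m and angle between offcut's own z axis and vertical below 0.12 rad), for 0.2 s.
2. the drill has entered the mouth of the free stand: handle in the slot, battery foot under the plate (x of drill in the frame of free_stand between -0.08 and 0.02 m and y of drill in the frame of free_stand between -0.012 and 0.012 m and z of drill in the frame of free_stand between 0.013 and 0.095 m), for 0.1 s.
At the end, for the whole second after the job is handed in: The offcut lies flat (within 0.12 rad) on the tray's floor, inside its walls. The drill hangs in the free stand: its origin within 12 mm of the home position along the slot and 12 mm sideways, 13 to 27 mm above the bench, upright within 0.08 rad, nose out of the open front. Both are at rest (all of step 1 and x of drill in the frame of free_stand between -0.012 and 0.015 m and y of drill in the frame of free_stand between -0.012 and 0.012 m and z of drill in the frame of free_stand between 0.013 and 0.027 m and angle between drill's own z axis and vertical below 0.08 rad and x of drill_nose in the frame of free_stand below -0.08 m and linear speed of each of drill, offcut below 0.02 m/s); the robot touches nothing.
It fails at once if the parked drill is moved more than 20 mm (distance of parked_drill from where it was at the start of the episode above 0.02 m).
It fails at once if the glue bottle, mug or tub is moved more than 30 mm (distance of any of glue_bottle, mug, tub from where it was at the start of the episode above 0.03 m).
It fails at once if the loose drill is tipped more than 0.5 rad (angle between drill's own z axis and vertical above 0.5 rad).
It fails at once if the drill is dropped (falls freely more than about 8 mm) (contact force between the fingers and drill below 0.1 N and linear speed of drill above 0.4 m/s).
It fails at once if the offcut is dropped or knocked off (falls freely more than about 25 mm) (contact force between the fingers and offcut below 0.1 N and linear speed of offcut above 0.7 m/s).
It also fails if it takes over 59 s, if anything falls off the work surface, if the arm or the gripper's body presses on something with over 40 N, if the wrist force passes 120 N, or if a joint passes its speed limit or range.

## Working session

There is one attempt and no reset: what is moved stays moved. The work goes in short steps, each a Python script; the robot and the scene stay as the last script left them, time stands still between calls to the robot, and variables do not carry over. Pictures are saved under pics/ and viewed, at most 10 in all, crops included, and the job is handed in when it is done.

```bash
mkdir -p pics; python3 - <<'E'
from plant import manip, effector, viewer
import cv2
for n in ("scene","side"):
    im=viewer.get_image(n); cv2.imwrite(f"pics/{n}0.png",cv2.resize(im[:,:,::-1],(800,500),interpolation=cv2.INTER_CUBIC)); cv2.imwrite(f"pics/{n}_raw.png",im[:,:,::-1])
    print(n,viewer.get_calibration(n))
print(viewer.get_calibration("wrist"),manip.pinch_z,manip.read_tcp_rot(),manip.read_clock())
E
```

```text
scene {'fx': 360.9112255728809, 'fy': 360.9112255728809, 'cx': 318.8368132856655, 'cy': 200.02230792059572, 'dist': array([-0.00889423,  0.        ,  0.        ,  0.        ,  0.        ]), 'rvec': array([ 2.72283971,  0.80840374, -0.1232753 ]), 'tvec': array([-458.07568863, -196.0213181 , 1478.98838076])}
side {'fx': 480.7825498536948, 'fy': 480.7825498536948, 'cx': 320.71436480581883, 'cy': 200.05039820360247, 'dist': array([0.01488344, 0.        , 0.        , 0.        , 0.        ]), 'rvec': array([ 2.42419202,  1.51755869, -0.24554241]), 'tvec': array([-279.46860536, -385.46769018, 1869.08371358])}
{'fx': 344.24208450438766, 'fy': 344.24208450438766, 'cx': 325.36788104752617, 'cy': 198.9574189036765, 'dist': array([-0.0070231,  0.       ,  0.       ,  0.       ,  0.       ]), 'mount': array([[-8.29020677e-05, -9.64552464e-01, -2.63891145e-01,
         6.73459849e+01],
       [ 9.99999419e-01,  2.03595411e-04, -1.05831696e-03,
         5.98279893e-02],
       [ 1.07452926e-03, -2.63891080e-01,  9.64551887e-01,
        -1.41755741e+02],
       [ 0.00000000e+00,  0.00000000e+00,  0.00000000e+00,
         1.00000000e+00]])} 18.700000000000003 [-6.57523384e-01 -3.07143140e+00  2.54711414e-03] 0.1
```

View pics/scene0.png

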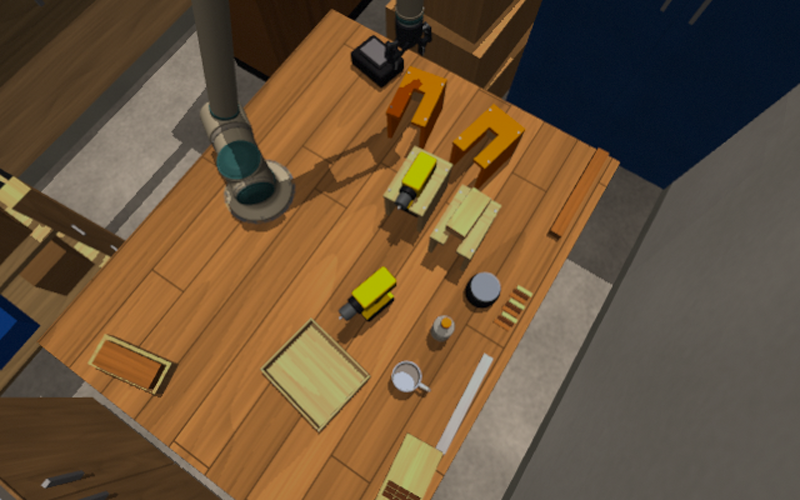

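View pics/side0.png

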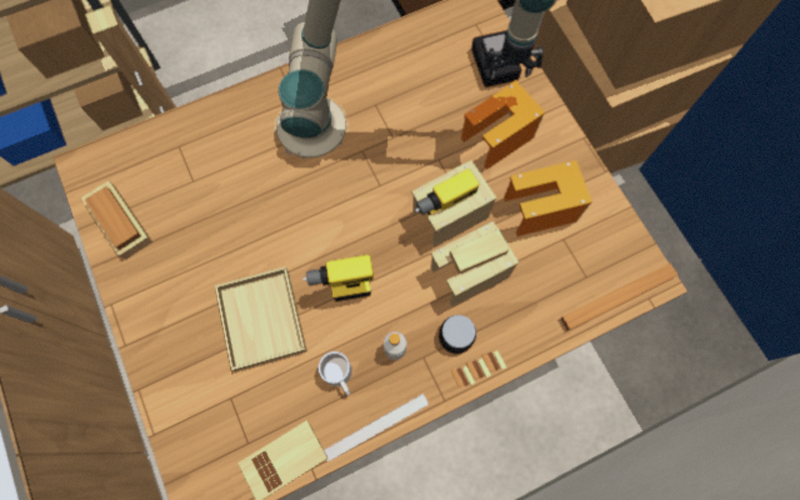

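```bash
python3 - <<'E'
import cv2,numpy as np
a=cv2.imread("pics/scene_raw.png");b=cv2.imread("pics/side_raw.png")
def c(im,x,y,w,h): return cv2.resize(im[y:y+h,x:x+w],(400,300),interpolation=cv2.INTER_CUBIC)
cv2.imwrite("pics/comp.png",np.vstack([np.hstack([c(a,290,112,132,99),c(a,260,190,100,75)]),np.hstack([c(b,310,140,132,99),c(b,225,185,100,75)])]))
E
```

```text
(no output)
```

View pics/comp.png

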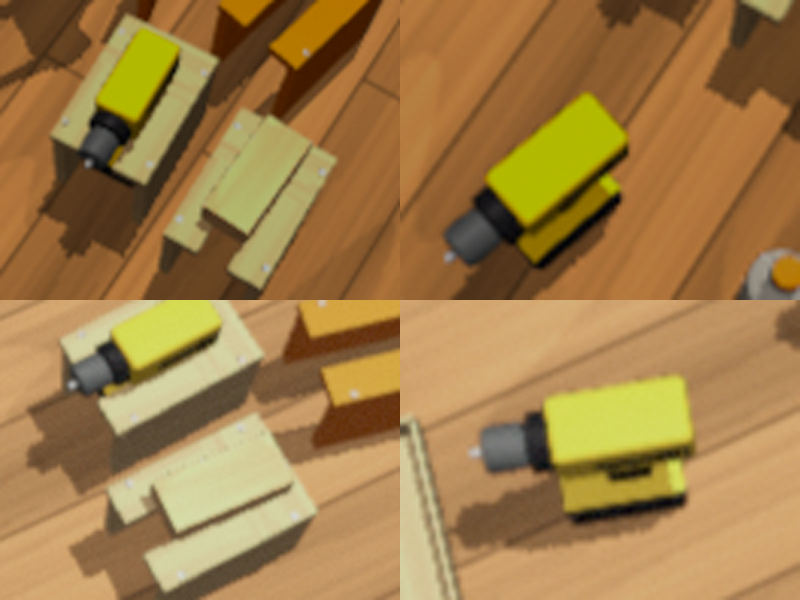

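```bash
cat > h.py <<'E'
import cv2,numpy as np
from scipy.spatial.transform import Rotation as R
from plant import manip, effector, viewer
def ray(uv,z,K,d,Rwc,C):
    n=cv2.undistortPoints(np.array(uv,float).reshape(-1,1,2),K,np.array(d)).reshape(-1,2)
    v=np.c_[n,np.ones(len(n))]@Rwc.T      # Rwc: cam->world
    return C+v*((z-C[2])/v[:,2])[:,None]
def Kof(c): return np.array([[c['fx'],0,c['cx']],[0,c['fy'],c['cy']],[0,0,1.]])
def fixed(name,uv,z):
    c=viewer.get_calibration(name); M=cv2.Rodrigues(c['rvec'])[0].T
    return ray(uv,z,Kof(c),c['dist'],M,-M@c['tvec'])
def wrist(uv,z,pos,rv):
    c=viewer.get_calibration('wrist'); m=c['mount']; T=R.from_rotvec(rv).as_matrix()
    return ray(uv,z,Kof(c),c['dist'],T@m[:3,:3],np.array(pos)+T@m[:3,3])
def down(yaw):  # tool z down, closing axis (tool y) at angle yaw in world
    y=np.array([np.cos(yaw),np.sin(yaw),0]); z=np.array([0,0,-1.])
    return R.from_matrix(np.c_[np.cross(y,z),y,z]).as_rotvec()
E
python3 - <<'E'
from h import *
np.set_printoptions(precision=1,suppress=True)
def cr(p,o,off,s): return (np.array(p,float)-o)/s+off
s=400/132
D=dict(
 stand=(150,cr([(165,240),(255,290),(335,157),(240,110)],(0,0),(290,112),s),cr([(108,488),(165,592),(316,512),(258,415)],(0,300),(310,140),s)),
 offcut=(190,cr([(205,210),(245,237),(310,147),(268,118)],(0,0),(290,112),s),cr([(153,485),(175,532),(292,484),(268,440)],(0,300),(310,140),s)),
 drill=(190,cr([(487,180),(527,225),(627,140),(588,95)],(400,0),(260,190),4),cr([(545,397),(550,462),(690,450),(684,377)],(400,300),(225,185),4)),
 tray=(45,np.array([(262,370),(319,430),(369,378),(314,321)])*.8,np.array([(217,288),(232,369),(304,350),(288,270)])*.8),
 park=(190,cr([(98,95),(128,118),(180,45),(143,28)],(0,0),(290,112),s),None),
 others=(0,np.array([(443,335),(407,378),(483,290)])*.8,None))
for k,(z,a,b) in D.items():
  for n,u in (("scene",a),("side",b)):
    if u is None: continue
    p=fixed(n,u,z)[:,:2]; print(k,n,p.tolist() if k=='others' else '','c',p.mean(0),'L',[round(float(np.linalg.norm(p[i]-p[i-1]))) for i in range(len(p))],
      'axis deg',np.degrees(np.arctan2(*((p[-1]+p[-2]-p[0]-p[1])[::-1]))) if len(p)==4 else '')
E
```

```text
stand scene  c [635.  212.3] L [191, 118, 195, 127] axis deg 92.29026773057996
stand side  c [636.4 217.6] L [187, 130, 188, 126] axis deg 91.66684068091443
offcut scene  c [633.3 222.4] L [138, 55, 136, 59] axis deg 88.07930978032032
offcut side  c [634.8 225.3] L [134, 56, 136, 54] axis deg 86.62953020834044
drill scene  c [531.6 -95.1] L [109, 50, 108, 50] axis deg 74.35412480370704
drill side  c [532.7 -93.9] L [112, 54, 110, 61] axis deg 70.94958102127644
tray scene  c [ 508.4 -364.9] L [195, 230, 189, 227] axis deg 78.32995875046015
tray side  c [ 509.7 -361. ] L [199, 229, 194, 229] axis deg 79.05773968513569
park scene  c [446.1 262. ] L [104, 46, 115, 49] axis deg 90.62453056605817
others scene [[750.6990443748297, -72.23452432202978], [727.6475040869592, -233.74104505811243], [782.3325278731751, 110.94095808666458]] c [753.6 -65. ] L [186, 163, 349] axis deg
```

```bash
cat >> h.py <<'E'
def best(p,yaw):
    c=[]
    for y in (yaw,yaw+np.pi):
        q=manip.inverse_kinematics(list(p),list(down(y)))
        if q is not None: c.append((abs(q[5]),y,q))
    return min(c,key=lambda t:t[0])
def shot(fn,name='wrist'):
    pos,rv=manip.read_position(),manip.read_tcp_rot()
    im=viewer.get_image(name); cv2.imwrite(fn,cv2.resize(im[:,:,::-1],(800,500),interpolation=cv2.INTER_CUBIC)); print(fn,list(pos),list(rv))
E
python3 - <<'E'
from h import *
p=manip.read_position(); manip.servo_line([p[0],p[1],300],max_speed=250)
b=best([634,205,390],np.radians(-2)); print(b)
manip.move_pose([634,205,390],down(b[1]))
shot("pics/w1.png"); print(manip.read_clock(),manip.read_joints())
for pt,y in (([634,222,158],-2),([509,-363,300],-11),([533,-95,160],-17),([636,0,200],2),([636,215,180],2)):
    print(pt,best(pt,np.radians(y))[:2])
E
```

```text
(np.float64(0.2432962673344452), np.float64(-0.03490658503988659), array([0.20838968, 0.38883875, 0.95711177, 0.        , 1.79564213,
       0.24329627]))
pics/w1.png [np.float64(633.295497816971), np.float64(206.21100033411113), np.float64(389.91970380960913)] [np.float64(-2.257246955397884), np.float64(-2.1838746178446193), np.float64(6.137691964896758e-05)]
2.45 [2.10241991e-01 3.88448017e-01 9.57719076e-01 5.23517684e-04
 1.79571194e+00 2.43252280e-01]
[634, 222, 158] (np.float64(0.2682240701495746), np.float64(-0.03490658503988659))
[509, -363, 300] (np.float64(0.538756793372186), np.float64(-0.19198621771937624))
[533, -95, 160] (np.float64(0.008218036206744106), np.float64(-0.29670597283903605))
[636, 0, 200] (np.float64(0.1442437993097725), np.float64(0.03490658503988659))
[636, 215, 180] (np.float64(0.18752560013192676), np.float64(0.03490658503988659))
```

View pics/w1.png

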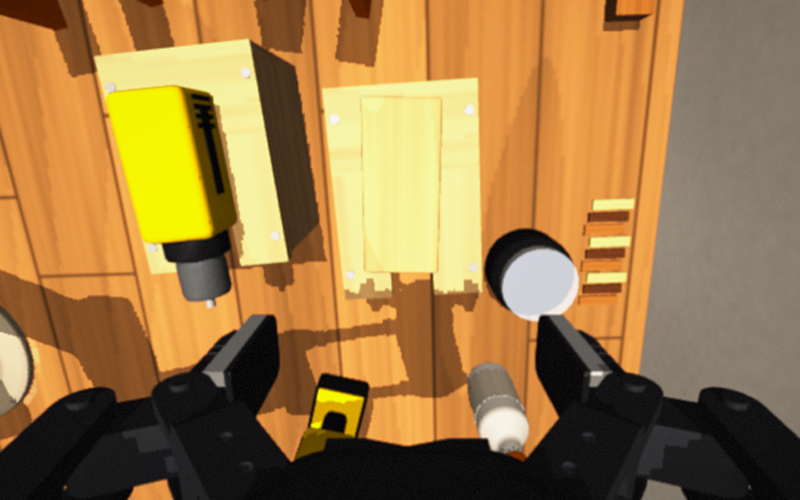

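```bash
python3 - <<'E'
from h import *
np.set_printoptions(precision=1,suppress=True)
pos=[633.2955,206.211,389.9197];rv=[-2.257247,-2.1838746,6.1e-5]
for k,z,u in (("stand",150,[(345,298),(482,292),(478,78),(323,88)]),("off",190,[(364,270),(438,272),(441,97),(362,97)]),("screws",150,[(350,275),(474,268),(470,109),(334,119)]),
  ("slotmouth",150,[(393,296),(433,292)]),("tub",80,[(539,278)])):
    p=wrist(np.array(u)*.8,z,pos,rv)[:,:2]
    print(k,p.tolist(),p.mean(0),'L',[round(float(np.linalg.norm(p[i]-p[i-1]))) for i in range(len(p))],np.degrees(np.arctan2(*((p[-1]+p[-2]-p[0]-p[1])[::-1]))) if len(p)==4 else'')
E
```

```text
stand [[570.994873748583, 121.97226077130256], [700.9725295183875, 123.79390970968154], [695.2328374875444, 313.5403228494132], [565.9040071850146, 310.0158712696226]] [633.3 217.3] L [188, 130, 190, 129] 91.64211689194315
off [[595.3479408041162, 162.27886349272126], [657.0664587612077, 158.4964243407503], [661.26421416149, 296.8209276059974], [601.9271434542522, 298.79462800405156]] [628.9 229.1] L [137, 62, 138, 59] 87.75448466368681
screws [[577.3132495618786, 144.8210345452969], [693.2082958575094, 147.89710793570416], [688.7140319765388, 289.1876651837241], [573.1825929795697, 284.91392905936084]] [633.1 216.7] L [140, 116, 141, 116] 91.75567134956933
slotmouth [[616.6576504237448, 122.51641028925408], [654.6428866815783, 125.31960450524198]] [635.7 123.9] L [38, 38] 
tub [[776.0830057878665, 110.89688798013714]] [776.1 110.9] L [0]
```

```bash
python3 - <<'E'
from h import *
y=np.radians(-2.3)
manip.servo_line([630.5,227,230],ori=down(y),max_speed=200)
manip.servo_line([630.5,227,157],max_speed=100)
effector.close_gripper(grasp_force=40); print(manip.read_gripper_width(),manip.read_finger_force(),manip.read_position())
manip.servo_line([630.5,227,300],max_speed=150); print(manip.read_gripper_width(),manip.read_wrist_force())
ty=np.radians(-11.3)
manip.move_pose([508.5,-362,300],down(ty))
shot("pics/w2.png"); print(manip.read_clock(),manip.read_finger_force())
E
```

```text
0.7185555448135467 45.788480043411255 [630.95475073 227.16305615 158.11280731]
0.7123966732079154 [-4.48930633e-01  1.24339076e-03 -2.41521277e+00]
pics/w2.png [np.float64(509.1915347738879), np.float64(-361.0551866371428), np.float64(300.03849732326927)] [np.float64(-2.4278683384869644), np.float64(-1.993664675701404), np.float64(-0.0009406921843482567)]
7.9417 45.25660157203674
```

View pics/w2.png

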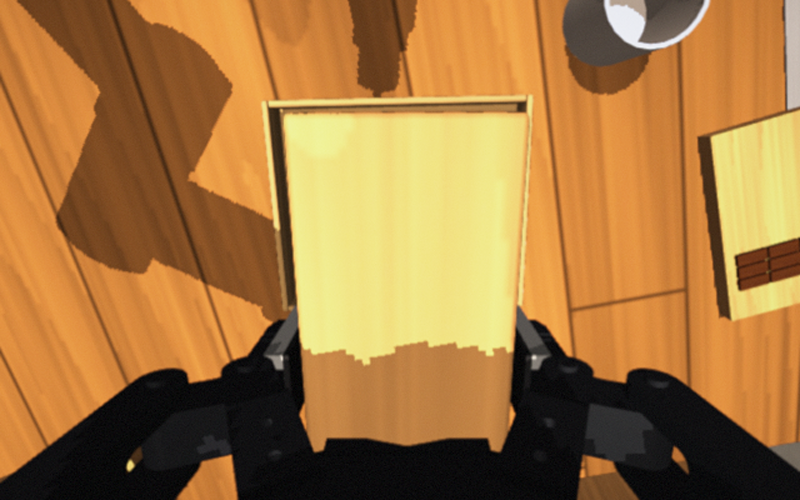

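```bash
python3 - <<'E'
from h import *
ty=np.radians(-11.3)
manip.servo_line([508.5,-362,40],max_speed=180)
f0=manip.read_wrist_force()[2]
for z in (19,17,15.5,14.5,13.5):
    manip.servo_line([508.5,-362,z],max_speed=40)
    f=manip.read_wrist_force()[2]
    if f-f0>3: break
print(z,manip.read_position(),f-f0)
effector.open_gripper(); manip.pause(.2)
manip.servo_line([508.5,-362,330],max_speed=250)
# look at loose drill
b=best([533,-110,380],np.radians(-17.5)); manip.move_pose([533,-110,380],down(b[1]))
shot("pics/w3.png"); print(manip.read_clock(),manip.read_joints())
E
```

```text
13.5 [ 508.60238898 -362.11619406   14.10625039] 4.162192160030166
pics/w3.png [np.float64(533.0223102489762), np.float64(-110.87242516179563), np.float64(379.2835786151062)] [np.float64(-2.533909125974829), np.float64(-1.856968070410082), np.float64(0.0019286506973647977)]
14.25 [-3.32994152e-01  1.84111600e-01  1.27288635e+00 -8.17068151e-04
  1.68565766e+00 -2.63657954e-02]
```

View pics/w3.png

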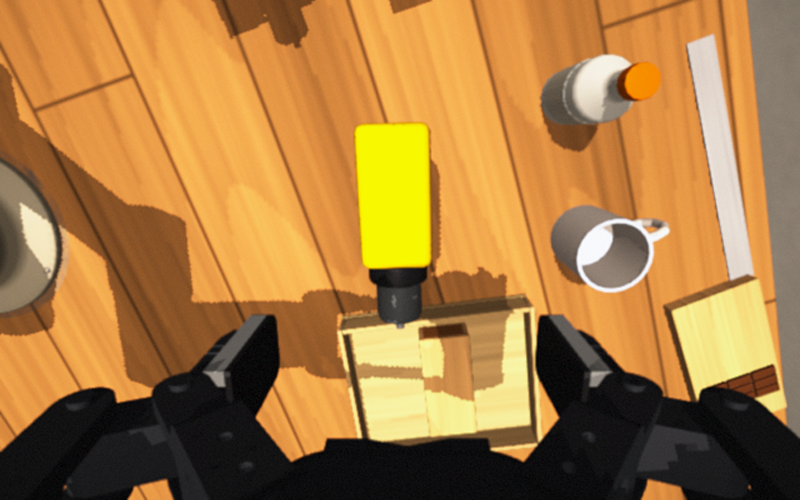

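```bash
python3 - <<'E'
from h import *
np.set_printoptions(precision=1,suppress=True)
pos=[533.0223,-110.8724,379.28];rv=[-2.533909,-1.856968,.00193]
for k,z,u in (("top",190,[(363,268),(430,267),(429,124),(355,126)]),("nose",160,[(400,322)])):
    p=wrist(np.array(u)*.8,z,pos,rv)[:,:2]
    print(k,p.tolist(),p.mean(0),'L',[round(float(np.linalg.norm(p[i]-p[i-1]))) for i in range(len(p))],np.degrees(np.arctan2(*((p[-1]+p[-2]-p[0]-p[1])[::-1]))) if len(p)==4 else'')
E
```

```text
top [[486.39282665856, -138.56949532211905], [538.2590986531911, -154.0495848562801], [569.4651352002588, -47.55887313979242], [516.8271349654117, -32.41315227400248]] [527.7 -93.1] L [110, 54, 111, 55] 73.83462657752884
nose [[495.66458077897755, -206.02598281107362]] [ 495.7 -206. ] L [0]
```

```bash
cat >> h.py <<'E'
SX,SY,SA=633.5,217.0,np.radians(91.7)
def stand(x,y=0): # stand frame -> world xy
    return [SX+x*np.cos(SA)-y*np.sin(SA), SY+x*np.sin(SA)+y*np.cos(SA)]
E
python3 - <<'E'
from h import *
y=np.radians(-16.1)
manip.servo_line([526.6,-104,225],ori=down(y),max_speed=200)
manip.servo_line([526.6,-104,142],max_speed=100)
effector.close_gripper(grasp_force=90); print(manip.read_gripper_width(),manip.read_finger_force(),manip.read_position())
manip.servo_line([526.6,-104,175],max_speed=60); print(manip.read_gripper_width(),manip.read_wrist_force(),manip.read_wrist_torque(),manip.read_position())
manip.servo_line(stand(-218)+[175],ori=down(SA-np.pi/2),max_speed=120)
manip.pause(.2)
shot("pics/w4.png"); print(manip.read_clock(),manip.read_finger_force())
E
```

```text
0.6710271024523149 97.16922640800476 [ 526.30633193 -103.91155279  142.9145502 ]
0.6674139027126711 [ 0.56807856  0.9009327  -7.54323924] [0.01508483 0.01368191 0.00602128] [ 526.38227113 -103.90237686  174.87926866]
pics/w4.png [np.float64(639.652639671749), np.float64(-1.391976523316322), np.float64(175.20679862013708)] [np.float64(2.1889766431487696), np.float64(2.2532925061459497), np.float64(-0.00011529445327989738)]
18.9083 96.86350464820862
```

View pics/w4.png

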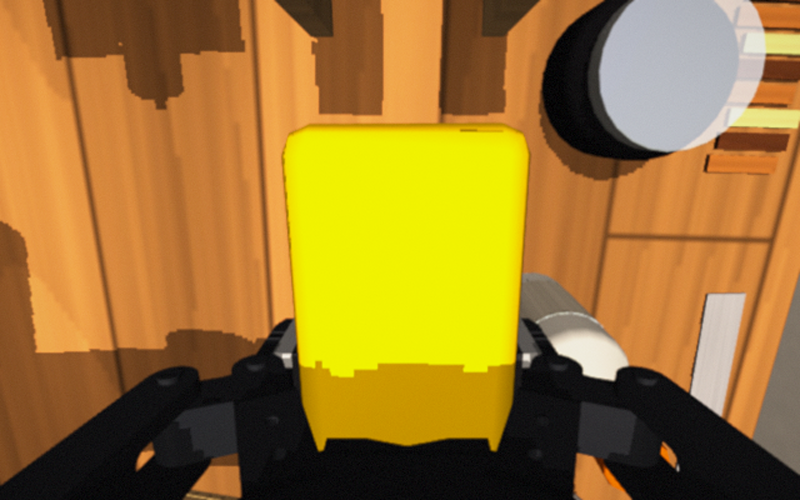

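```bash
python3 - <<'E'
from h import *
manip.servo_line(stand(-168)+[175],max_speed=100)
manip.pause(.2)
shot("pics/w5.png"); print(manip.read_clock())
E
```

```text
pics/w5.png [np.float64(638.5375875034877), np.float64(48.47160438264653), np.float64(174.97203546033373)] [np.float64(2.1887309884004855), np.float64(2.253352007635199), np.float64(-0.00047472645126619577)]
19.8083
```

View pics/w5.png

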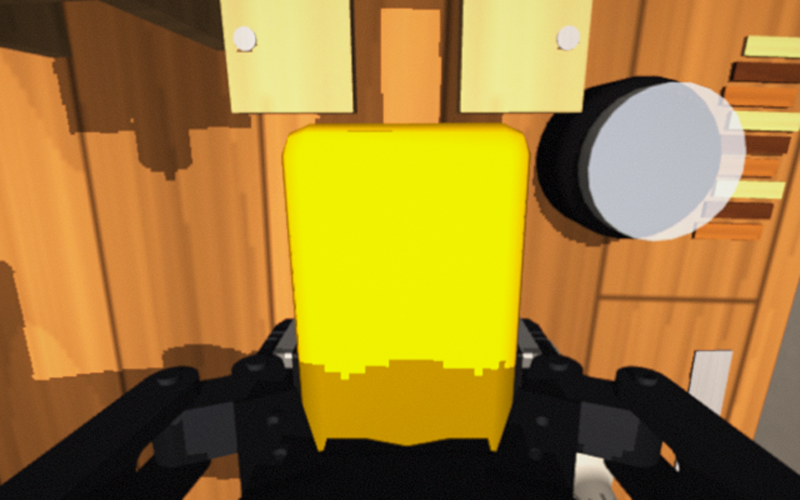

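```bash
python3 - <<'E'
from h import *
pos=[638.5376,48.4716,174.972];rv=[2.188731,2.253352,-.000475]
def st(p):
    d=p[:,:2]-[SX,SY]; return np.c_[d@[np.cos(SA),np.sin(SA)],d@[-np.sin(SA),np.cos(SA)]].round(1).tolist()
for k,z,u in (("slot",150,[(354,112),(461,112),(351,1),(460.5,1)]),("outer",150,[(231.5,112),(584,112)]),("screw",150,[(244,39),(568,38)]),("drill",217,[(285,150),(528,150)]),("TCP",0,None)):
    print(k, st(wrist(np.array(u)*.8,z,pos,rv)) if u else st(np.array([pos])))
E
```

```text
slot [[-94.9, 20.0], [-94.9, -19.5], [-58.0, 19.9], [-58.1, -18.2]]
outer [[-94.8, 65.4], [-94.9, -65.1]]
screw [[-70.1, 58.3], [-69.8, -56.7]]
drill [[-105.7, 28.0], [-105.8, -26.9]]
TCP [[-168.6, -0.0]]
```

```bash
python3 - <<'E'
from h import *
np.set_printoptions(precision=2,suppress=True)
F=lambda: np.array(manip.read_wrist_force())
a=np.array([np.cos(SA),np.sin(SA),0])
manip.servo_line(stand(-100)+[175],max_speed=90); print(F())
manip.servo_line(stand(-22)+[168],max_speed=70); manip.pause(.2); f0=F(); print(f0)
for x in np.arange(-20,4,1.5):
    manip.servo_line(stand(x)+[168],max_speed=30); f=(F()-f0)@a
    if f<-6: break
print('home x',x,f,F())
x-=1  # ease off
manip.servo_line(stand(x)+[168],max_speed=30); f0=F()
for z in np.arange(166.5,158,-1):
    manip.servo_line(stand(x)+[z],max_speed=25); f=F()-f0
    if f[2]>5: break
print('z',z,f,manip.read_position(),manip.read_clock(),manip.read_finger_force())
shot("pics/w6.png")
E
```

```text
[ 0.59 -0.22 -7.13]
[ 0.78  0.15 -8.08]
home x -5.0 -6.669676321162778 [ 0.1  -6.55 -6.54]
z 160.5 [-3.47 -1.66  7.29] [634.28 209.66 162.89] 26.9333 98.08454632759094
pics/w6.png [np.float64(634.277527836703), np.float64(209.661256545315), np.float64(162.88959571385902)] [np.float64(2.1859913206370294), np.float64(2.2517866462211633), np.float64(0.0007415745051638061)]
```

```bash
python3 - <<'E'
from h import *
effector.open_gripper(); manip.pause(.3)
p=manip.read_position(); manip.servo_line([p[0],p[1],260],max_speed=80)
manip.servo_line([p[0],p[1]-30,400],max_speed=200); manip.pause(.3)
shot("pics/w7.png"); shot("pics/side7.png","side"); print(manip.read_clock())
a=cv2.imread("pics/w7.png");b=cv2.imread("pics/side7.png")[130:430,200:600]
cv2.imwrite("pics/fin.png",np.vstack([cv2.resize(a,(480,300)),cv2.resize(b,(480,300))]))
E
```

```text
pics/w7.png [np.float64(633.4822963021242), np.float64(181.23882657412594), np.float64(399.0059593293925)] [np.float64(-2.187253750671907), np.float64(-2.2536474068886836), np.float64(0.0022934366422004636)]
pics/side7.png [np.float64(633.5284093051689), np.float64(181.24825867693323), np.float64(399.31555410412466)] [np.float64(-2.187505244570345), np.float64(-2.253873100068524), np.float64(0.0015384370991046422)]
30.3417
```

View pics/fin.png

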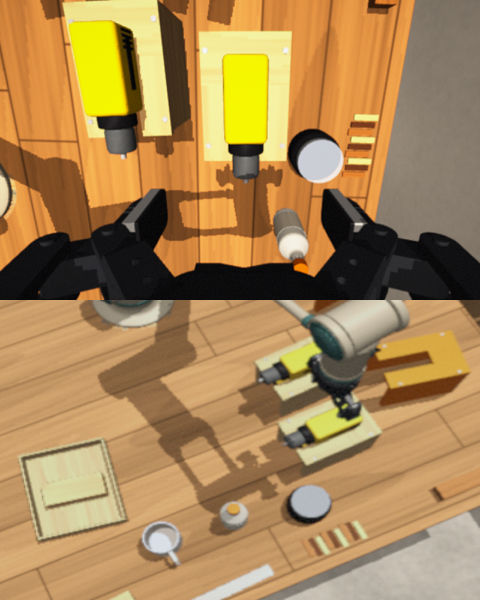

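```bash
python3 -c "
from plant import manip
print(manip.hand_in())"
```

```text
the job is handed in; nothing more can be done
None
```

The offcut lies flat in the tray and the loose drill hangs fully home in the free stand, nose out; the job was handed in at about 30 s on the robot's clock, and no verdict was shown.

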